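# Slide the ferrite disc into its recess in the circulator housing

### The arm

A 7-joint arm with a two-finger parallel gripper is mounted at the origin on the work surface. World frame = base frame: x ahead of the robot, y to its left, z up, the work surface at z = 0. Lengths are in m, angles in rad, forces in N, time in s.
With the tool pointing down it reaches from about 0.4 to 0.85 m from the base axis. Payload 10.4 kg.
Tool frame: the origin (TCP) lies midway between the tips of the shut fingers; the grasp point (between the pads) lies 19 mm behind it; z points along the fingers, x is the direction in which the jaws open and shut, and the axes are right-handed (so a half turn about z gives the same grasp; the last joint's range is limited). The gripper opens to 85 mm and grips with 20 to 120 N. Pads are 22 mm wide; open, the fingers measure 114 mm over their backs; the gripper's body (76 mm by 85 mm) begins 54 mm behind the grasp point. The pads swing forward as they close: fully open they stand 13 mm farther back than shut.
Start: joints at [1.263, 0.332, -0.065, 1.46, 0.022, 1.35, -0.088], TCP at [0.176, -0.6, 0.231] pointing down, gripper open.
Joint ranges: [-2.6, 2.6], [-0.5, 2.12], [-1.47, 1.34], [0.16, 2.42], [-1.27, 4.41], [0.06, 2.06], [-2.6, 2.6]. Speed limits (rad/s): [2.22, 2.22, 2.79, 2.79, 3.14, 3.14, 3.14].

### API

Orientations are given as a unit quaternion [x, y, z, w].
In Python, from workcell import manip, cams gives the robot as it stands.
- The arm moves only by the tool move_arm, never from a script. Its argument "moves" is a list of rows, each a list of 7 numbers: the turn, a rotation vector about the tool's x, y, z in degrees, then the shift along the tool's x, y, z in m, then the finger opening in m, from 0 to 0.0854. A call has 1 to 10 rows; each row is the pose to reach, as a shift and turn from the pose commanded when the call began, along the tool's axes at that moment; what a row does not reach only later rows make up. A row lasts 1/10 s, in which the tool goes at most 50 mm and 8.59 degrees, less where a joint would pass 70% of its speed; a pose out of reach is approached as far as the arm can. A call with a gripper value outside its range is refused whole. The fingers move at their own pace and stop on an object; "grip_force" is the grip in N (left out, the last holds). Time passes only in rows, so rows that repeat a pose let the fingers close. It gives the time, the measured TCP pose, the force and the opening at its end, in the units of the state.
- manip.get_obs(): the state, without advancing time (a new reading comes with each control period).
- cams.camera(name): name is "scene" or "side" or "wrist"; returns the picture (480x640x3 uint8, red, green, blue); there is no depth.
- cams.camera_params(name): a dict with "fx", "fy", "cx", "cy" (pixels), "xyz" and "rotation" of the camera in the world. Camera axes: x right, y up, looking along -z (the intrinsics and any distortion apply to the point x, -y, -z); pixel columns grow to the right and rows downward; lengths in m; the calibration is good to about 2 mm. The wrist camera is an equidistant fisheye: a pixel r from the principal point sees the ray r / f radians off the axis. A picture is of the moment at which its call begins: read the wrist's pose just before it. camera_params takes no time and is no camera call; for the wrist camera it gives the pose at the moment of the call.
- manip.hand_in(): hands the job in, once; it reports no verdict.
The state is a dict: "clock": time; "joint_pos": joint angles; "joint_velocities": joint speeds; "tau": joint torques, N m; "position": TCP position; "ee_rot": TCP orientation; "ft_force": force on the tool from outside, world axes, zero at the start; "torque": the same for the moment, N m; "grip_width": opening from 0.0 (shut) to 1.0 (fully open).
Only numpy, scipy, OpenCV 4.12 (cv2) and the standard library are available. Lean on these libraries where they do the work, as an engineer would, in place of code of your own. Each camera call takes 0.05 s, during which the arm holds its last target. There are 200 camera calls.

### The job

Pick up the smaller black ferrite disc and lay it flat on the face of the open aluminium circulator housing, out of the recess. Then slide it gently across the face, by feel, until it drops into the shallow round recess, and leave it there sitting flat and fully home. Ferrite chips easily, so never drop it or press or push it hard against the housing, and leave the other parts where they are.

Things in the scene. Friction and masses are not known exactly. Their poses are not given: they have to be found in the camera images.
- puck_center (a point): centre (half-way up) of the ferrite disc to be fitted: plain black, 40 mm across, 8 mm thick, about 50 g, lying flat on the tiles (centre 4 mm above them); its z axis is the disc's axis. It is the smaller of the two black discs
- housing: open lower half of a circulator, fixed to the bench: square aluminium block, 140 x 140 mm, 33 mm high, origin at the centre of its underside, z up, x and y along its sides. Coaxial sockets stick out 20 mm from the middle of the sides at +x, +y and -y, below the face (their tops 29 mm above the origin)
- housing_face (a point): middle of the block's flat top face (not of the recess), axes as the block's. The face has a round recess for the disc, 41.5 mm across, 3 mm deep, flat floor, upright wall. It is bored off-centre: its centre lies up to 8 mm from this point along x and along y, either way, different each time. Disc centre above this point: 4 mm on the face, 1 mm seated (5 mm stand proud)
- magnet_center (a point): centre (half-way up) of the larger black disc, a bias magnet blank, 58 mm across and 12 mm thick, lying on the tiles: leave alone
- mica_center (a point): centre of the brown mica transmitting capacitor, a moulded block 62 x 50 x 26 mm with a brass terminal at either end (about 95 mm long over them): leave alone
- crystal_center (a point): centre of the silver crystal holder, a small can 31 x 25 x 12 mm lying flat with two pins: leave alone
- spanner: steel spanner, 160 mm long, lying flat along its own x axis, origin in the middle of its underside: leave alone
Not all that is in view belongs to the job. Leave any orange or white look-alike of the part that bears puck_center alone. Several things have the shape of the housing; the one meant has the colours described above.

How it is judged:
By the outcome, as a careful person would: the job done as asked, in the order asked, and still so for the second after the job is handed in, with the robot touching nothing.
It also fails if it takes over 67 s, if anything falls off the work surface, if the arm or the gripper's body presses on something with over 40 N, if the wrist force passes 120 N, or if a joint passes its speed limit or range.

## Working session

There is one attempt and no reset: what is moved stays moved. The work goes in short steps, Python scripts to look and compute and a tool call to move; the robot and the scene stay as the last step left them, time stands still between calls to the robot, and variables do not carry over. Pictures are saved under pics/ and viewed, about 8 in all and at most 12, crops included, and the job is handed in when it is done.

Besides the shell and the picture viewer there is one more tool, called after ">>>" by a JSON object that holds its "fn" and its "kwargs", one argument or row to a line. move_arm: Moves the arm, as the interface text tells. Its arguments: {"type":"object","properties":{"moves":{"type":"array","items":{"type":"array","items":{"type":"number"}}},"grip_force":{"type":"number"}},"required":["moves"]}

```bash
mkdir -p pics; ls
python3 - <<'E'
from workcell import manip,cams
import cv2,numpy as np
for n in ["scene","side"]:
    print(n,cams.camera_params(n)); cv2.imwrite(f"pics/{n}0.png",cams.camera(n)[...,::-1])
print(cams.camera_params("wrist"))
cv2.imwrite("pics/wrist0.png",cams.camera("wrist")[...,::-1])
print(manip.get_obs())
E
```

```text
pics
scene {'fx': 481.89243704976644, 'fy': 481.89243704976644, 'cx': 322.0082161706861, 'cy': 246.36886799323244, 'xyz': array([0.92625596, 0.39731732, 0.85984878]), 'rotation': array([0.11917113, 0.28006692, 0.87901312, 0.36701048])}
side {'fx': 441.2226033031986, 'fy': 441.2226033031986, 'cx': 318.8008215928175, 'cy': 241.47813178011768, 'xyz': array([0.33021762, 0.73471554, 0.58739596]), 'rotation': array([-0.05386439,  0.4591418 ,  0.87978932, -0.11071667])}
{'fx': 371.64829954431775, 'fy': 371.64829954431775, 'cx': 322.63864807667255, 'cy': 238.7054302804676, 'xyz': array([ 0.23991881, -0.58121097,  0.37199581]), 'rotation': array([-0.10520862,  0.07891733, -0.5942113 ,  0.79348354])}
{'clock': 0.15, 'joint_pos': array([ 1.26339559,  0.33271877, -0.06472405,  1.46075494,  0.02161118,
        1.34990156, -0.08848966]), 'joint_velocities': array([-0.00119522, -0.00154806,  0.00147556, -0.00248094,  0.00038332,
       -0.00051564, -0.00256141]), 'tau': array([ 8.16185257e-04, -6.25824237e+01,  4.96101484e-02, -3.91851819e+01,
        1.64837722e-02,  7.56702939e-03,  3.85588453e-05]), 'position': array([ 0.17553279, -0.59954369,  0.23070059]), 'ee_rot': array([ 8.00317533e-01, -5.99576143e-01, -4.49477147e-04, -3.05268015e-04]), 'ft_force': array([-0.18713519, -0.8580665 , -0.5565576 ]), 'torque': array([ 0.0132564 ,  0.05060797, -0.00706615]), 'grip_width': 1.000083263689114}
```

View pics/scene0.png

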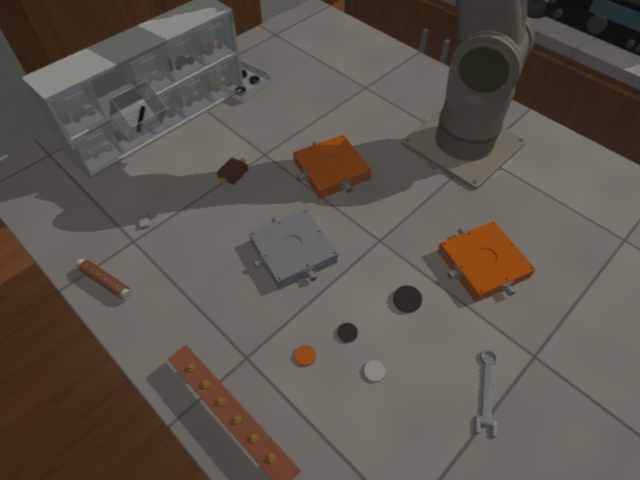

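View pics/side0.png

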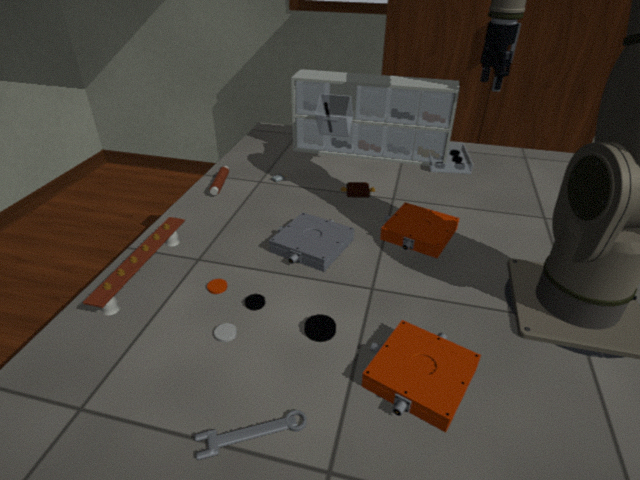

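Scene view: the small black disc is at (347,333), with the magnet at (407,299). The grey housing is at (293,247) with its recess ring visible near (292,240), and the decoys are orange or white. In the side view the disc is at (256,302) and the housing at (313,241).

```bash
cat > h.py <<'E'
import numpy as np,cv2
from scipy.spatial.transform import Rotation as R
from scipy.optimize import least_squares
from workcell import manip,cams
def ray(p,uv,fish=False):
    x=(uv[0]-p['cx'])/p['fx'];y=(uv[1]-p['cy'])/p['fy']
    if fish:
        r=np.hypot(x,y);s=np.sin(r)/r if r>1e-9 else 1;d=np.array([x*s,-y*s,-np.cos(r)])
    else: d=np.array([x,-y,-1.])
    d=R.from_quat(p['rotation']).apply(d);return p['xyz'],d/np.linalg.norm(d)
def proj(p,X,fish=False):
    c=R.from_quat(p['rotation']).inv().apply(np.atleast_2d(X)-p['xyz']);x,y,z=c[:,0],-c[:,1],-c[:,2]
    if fish:
        r=np.hypot(x,y);k=np.arctan2(r,z)/np.maximum(r,1e-12)
    else:k=1/z
    return np.c_[p['fx']*x*k+p['cx'],p['fy']*y*k+p['cy']]
def tri(rays):
    A=sum(np.eye(3)-np.outer(d,d) for o,d in rays);b=sum((np.eye(3)-np.outer(d,d))@o for o,d in rays)
    X=np.linalg.solve(A,b);return X,[np.linalg.norm((np.eye(3)-np.outer(d,d))@(X-o)) for o,d in rays]
def onz(r,z): o,d=r;return o+d*(z-o[2])/d[2]
E
python3 - <<'E'
from h import *
S=cams.camera_params("scene");D=cams.camera_params("side")
def blob(f,u,v,w,thr):
    g=cv2.cvtColor(cv2.imread(f),cv2.COLOR_BGR2GRAY)[v-w:v+w,u-w:u+w]
    n,l,s,c=cv2.connectedComponentsWithStats((g<thr).astype(np.uint8));i=l[w,w];return c[i]+[u-w,v-w],s[i]
for nm,a,b,w in [("puck",(347,333),(256,302),18),("mag",(407,299),(320,328),24)]:
    pa,sa=blob("pics/scene0.png",*a,w,60);pb,sb=blob("pics/side0.png",*b,w,60)
    print(nm,pa,sa,pb,sb,tri([ray(S,pa),ray(D,pb)]))
a=cv2.imread("pics/scene0.png")[195:295,235:355];b=cv2.imread("pics/side0.png")[205:275,262:367]
cv2.imwrite("pics/c.png",np.vstack([cv2.resize(a,None,fx=4,fy=4,interpolation=2)[:,:480],]))
cv2.imwrite("pics/c1.png",np.hstack([cv2.resize(a,(400,333),interpolation=2),cv2.resize(b,(400,267),interpolation=2)[:267].copy() if 0 else cv2.copyMakeBorder(cv2.resize(b,(400,267),interpolation=2),0,66,0,0,0)]))
E
```

```text
puck [346.75986842 332.27302632] [  8   8  20  20 304] [253.96949153 301.69152542] [  4  10  23  17 295] (array([0.60200976, 0.14970606, 0.00269123]), [np.float64(0.0010202947026160393), np.float64(0.0010202947026162756)])
mag [406.909699   298.81438127] [ 10  11  29  27 598] [319.18657718 327.65503356] [  5  10  35  28 745] (array([0.46287208, 0.18631083, 0.00436334]), [np.float64(0.0008435382349237388), np.float64(0.0008435382349236877)])
```

View pics/c1.png

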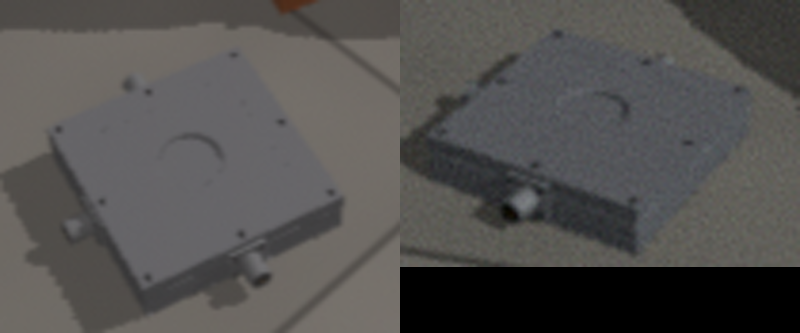

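Crop: the housing's four corner dots are visible in both views. The recess rim shows at about (192,160) in the scene crop and (600,108) in the side crop. The side without a socket (-x) faces the robot.

Run:
```python
from h import *
S=cams.camera_params("scene");D=cams.camera_params("side")
s=lambda x,y:(x*120/400+235-.3,y*100/333+195-.3); d=lambda x,y:((x-400)*105/400+262-.3,y*70/267+205-.3)
P=[]
for a,b in [((331,192),(632,200)),((234,55),(740,90)),((59,129),(558,34)),((148,277),(441,132))]:
    X,e=tri([ray(S,s(*a)),ray(D,d(*b))]);P.append(X);print(X.round(4),np.round(e,4), onz(ray(S,s(*a)),.033).round(4),onz(ray(D,d(*b)),.033).round(4))
P=np.array(P);print(P.mean(0),np.linalg.norm(P-np.roll(P,1,0),axis=1))
x=(P[3]+P[2]-P[0]-P[1]);print("yaw",np.degrees(np.arctan2(x[1],x[0])))
print("recess",onz(ray(S,s(192,163)),.033),onz(ray(D,d(597,108)),.033))
o=manip.get_obs();print(o['position'],R.from_quat(o['ee_rot']).as_matrix().round(3))
```

```text
[0.4987 0.0153 0.0323] [0.0009 0.0009] [0.4983 0.015  0.033 ] [0.4988 0.0174 0.033 ]
[ 0.4624 -0.1091  0.031 ] [0. 0.] [ 0.4635 -0.1079  0.033 ] [ 0.462  -0.1059  0.033 ]
[ 0.586  -0.1438  0.0315] [0.0008 0.0008] [ 0.5859 -0.1435  0.033 ] [ 0.5855 -0.1402  0.033 ]
[ 0.6215 -0.0199  0.0324] [0.0007 0.0007] [ 0.6212 -0.0202  0.033 ] [ 0.6214 -0.0181  0.033 ]
[ 0.54214944 -0.06435249  0.03179153] [0.12780023 0.12957942 0.12832508 0.1288349 ]
yaw -15.850148217227362
recess [ 0.54419632 -0.063145    0.033     ] [ 0.54033407 -0.06523317  0.033     ]
[ 0.17553279 -0.59954369  0.23070059] [[ 0.281 -0.96  -0.   ]
 [-0.96  -0.281  0.001]
 [-0.001  0.    -1.   ]]
```

Run:
```python
from h import *
S=cams.camera_params("scene");D=cams.camera_params("side")
for p in [(85,165),(235,100),(265,80)]: print("scene",onz(ray(S,p),0).round(3))
for p in [(295,152),(425,160),(470,170)]: print("side",onz(ray(D,p),0).round(3))
for n,a,b in [("orange",(305,355),(218,286)),("white",(375,371),(225,333)),("shelftop",(242,10+5),(458,82))]: print(n,tri([ray(S,a),ray(D,b)]))
```

```text
scene [ 0.726 -0.622  0.   ]
scene [ 0.302 -0.555  0.   ]
scene [ 0.183 -0.563  0.   ]
side [ 0.732 -0.558  0.   ]
side [ 0.316 -0.605  0.   ]
side [ 0.179 -0.567  0.   ]
orange (array([0.6901753 , 0.12418104, 0.00119379]), [np.float64(0.0001069928048082093), np.float64(0.00010699280480820293)])
white (array([0.62236149, 0.23967758, 0.00301104]), [np.float64(0.0008959559646630041), np.float64(0.0008959559646632844)])
shelftop (array([ 0.26950922, -0.50738657,  0.26123562]), [np.float64(0.010162345251130602), np.float64(0.010162345251130722)])
```

>>> {"fn": "move_arm", "kwargs": {
  "moves": [
    [0,0,0,-0.036,-0.021,-0.02,0.085],
    [0,0,0,-0.071,-0.042,-0.04,0.085],
    [0,0,0,-0.107,-0.063,-0.06,0.085],
    [0,0,-8,-0.142,-0.083,-0.06,0.085],
    [0,0,-16,-0.178,-0.104,-0.06,0.085],
    [0,0,-24,-0.196,-0.151,-0.06,0.085],
    [0,0,-32,-0.213,-0.198,-0.06,0.085],
    [0,0,-40,-0.231,-0.245,-0.06,0.085],
    [0,0,-48,-0.248,-0.292,-0.06,0.085],
    [0,0,-56,-0.266,-0.338,-0.06,0.085]
  ]
}}

```text
clock: 1.15
position: [0.4265, -0.2481, 0.2914]
ee_rot: [0.989, -0.151, 0.0, 0.0]
ft_force: [1.5, -0.6, -0.4]
grip_width: 0.993
```

>>> {"fn": "move_arm", "kwargs": {
  "moves": [
    [0,0,-8,0.01,-0.04,0,0.085],
    [0,0,-16,0.02,-0.08,0,0.085],
    [0,0,-24,0.03,-0.12,0,0.085],
    [0,0,-32,0.04,-0.16,0,0.085],
    [0,0,-40,0.054,-0.2,0.02,0.085],
    [0,0,-48,0.054,-0.21,0.04,0.085],
    [0,0,-56,0.054,-0.21,0.04,0.085],
    [0,0,-64,0.054,-0.21,0.04,0.085],
    [0,0,-72,0.054,-0.21,0.04,0.085],
    [0,0,-80,0.054,-0.21,0.04,0.085]
  ]
}}

```text
clock: 2.15
position: [0.5403, -0.0659, 0.251]
ee_rot: [0.854, 0.52, -0.0, -0.0]
ft_force: [-0.2, -0.4, -1.2]
grip_width: 0.997
```

>>> {"fn": "move_arm", "kwargs": {
  "moves": [
    [0,0,-8,0,0,0,0.085],
    [0,0,-11.7,0,0,0,0.085],
    [0,0,-11.7,0,0,0,0.085],
    [0,0,-11.7,0,0,0,0.085]
  ]
}}

```text
clock: 2.55
position: [0.5404, -0.066, 0.2512]
ee_rot: [0.799, 0.601, -0.0, -0.0]
ft_force: [0.1, -0.0, -0.1]
grip_width: 0.995
```

Run:
```python
from h import *
import pickle
p=cams.camera_params("wrist");I=cams.camera("wrist");pickle.dump((p,I),open("w1.pkl","wb"))
cv2.imwrite("pics/w1.png",I[...,::-1]);print(p,manip.get_obs()['position'],manip.get_obs()['joint_pos'])
print(proj(p,[[.602,.150,.008],[.542,-.064,.033]],True))
```

```text
{'fx': 371.64829954431775, 'fy': 371.64829954431775, 'cx': 322.63864807667255, 'cy': 238.7054302804676, 'xyz': array([ 0.47823177, -0.0477392 ,  0.39257824]), 'rotation': array([-0.10557986, -0.07886282,  0.59597447,  0.79211614])} [ 0.54040704 -0.06599132  0.25122937] [ 0.70255914  0.22023673 -0.76190806  1.61408338  0.15463059  1.3694482
  1.21133794]
[[517.28666312 205.30983228]
 [325.06025165 207.7093776 ]]
```

View pics/w1.png

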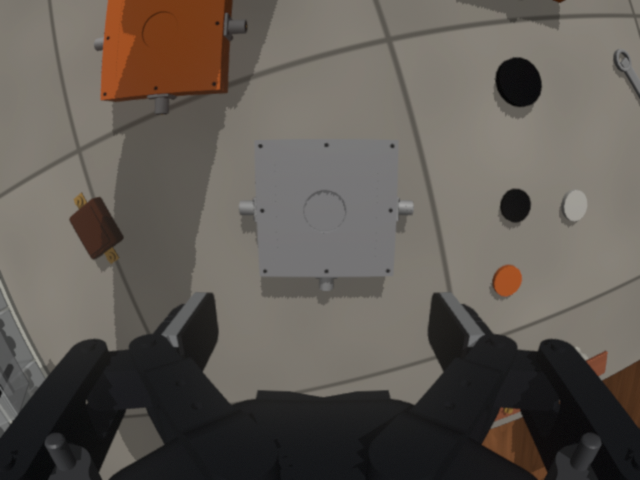

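Wrist view: the housing is at (325,208), its recess circle at about (325,211), the disc at (515,205) and the magnet at (518,82). I'll rectify this onto the face plane to locate the recess.

```bash
cat >> h.py <<'E'
def rect(p,I,c,yaw,half,z,n=800):
    """top-down picture, columns=+local x, rows=-local y"""
    t=(np.arange(n)+.5)/n*2*half-half;X,Y=np.meshgrid(t,-t);a=np.radians(yaw)
    W=np.c_[c[0]+np.cos(a)*X.ravel()-np.sin(a)*Y.ravel(),c[1]+np.sin(a)*X.ravel()+np.cos(a)*Y.ravel(),np.full(n*n,z)]
    m=proj(p,W,True).astype(np.float32).reshape(n,n,2);return cv2.remap(I,m[...,0],m[...,1],cv2.INTER_CUBIC)
E
python3 - <<'E'
from h import *
import pickle
p,I=pickle.load(open("w1.pkl","rb"));I=np.ascontiguousarray(I[...,::-1])
K=rect(p,I,(.542,-.064),-16,.08,.033,640);g=cv2.cvtColor(K,cv2.COLOR_BGR2GRAY)
n,l,s,c=cv2.connectedComponentsWithStats((cv2.GaussianBlur(g,(0,0),3)<95).astype(np.uint8))
for i in range(1,n):
    if s[i,4]<3000: print(((c[i]-319.5)*[.25,-.25]).round(2),s[i,4])
b=cv2.GaussianBlur(g,(0,0),2)
h=cv2.HoughCircles(b,cv2.HOUGH_GRADIENT,1,20,param1=40,param2=10,minRadius=76,maxRadius=90)
if h is not None:
    for q in h[0][:4]: print("circ mm",(q[:2]-319.5)*[.25,-.25],q[2]*.25); 
    cv2.circle(K,tuple(int(v) for v in h[0][0][:2].round()),int(h[0][0][2]),(0,0,255),1)
cv2.imwrite("pics/k1.png",K)
# puck
m=cv2.cvtColor(I,cv2.COLOR_BGR2GRAY)
for nm,(u,v) in dict(puck=(515,205),mag=(518,82)).items():
    n,l,s,c=cv2.connectedComponentsWithStats((m<50).astype(np.uint8));i=l[v,u];print(nm,c[i],s[i],onz(ray(p,c[i],True),.006))
E
```

```text
[13.7  76.15] 2544
[-61.81  64.76] 284
[ 2.07 64.8 ] 285
[65.78 64.91] 312
[-14.56   8.13] 108
[-61.75   0.95] 260
[-16.01  -3.12] 367
[65.84  0.98] 324
[-13.56 -11.76] 36
[  2.17 -62.81] 299
[ 65.93 -62.69] 295
[-61.74 -62.86] 282
puck [514.93955322 205.20499343] [501 189  29  33 761] [0.60171067 0.14788264 0.006     ]
mag [518.09529277  82.03960964] [ 496   58   45   49 1742] [0.46419028 0.18468291 0.006     ]
```

View pics/k1.png

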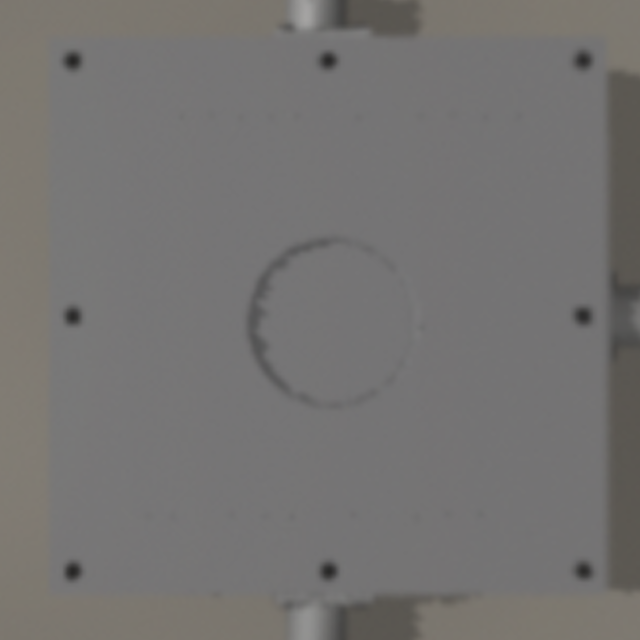

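The recess centre is about (+1.2,-1.6) mm from the middle of the face, or roughly (0.545,-0.0655) in the world frame. Next I go above the disc.

>>> {"fn": "move_arm", "kwargs": {
  "moves": [
    [0,0,0,0.045,0,0,0.055],
    [0,0,0,0.09,0,0,0.055],
    [0,0,0,0.135,0,0.02,0.055],
    [0,0,0,0.18,0,0.06,0.055],
    [0,0,0,0.2235,0,0.1,0.055],
    [0,0,0,0.2235,0,0.14,0.055],
    [0,0,0,0.2235,0,0.17,0.055],
    [0,0,0,0.2235,0,0.17,0.055],
    [0,0,0,0.2235,0,0.17,0.055]
  ]
}}

```text
clock: 3.5
position: [0.6023, 0.1488, 0.0821]
ee_rot: [0.799, 0.601, -0.0, -0.0]
ft_force: [0.4, -0.6, -0.0]
grip_width: 0.648
```

Run:
```python
from h import *
import pickle
p=cams.camera_params("wrist");I=cams.camera("wrist");pickle.dump((p,I),open("w2.pkl","wb"))
o=manip.get_obs();print(o['position'],o['grip_width'],o['ft_force'])
cv2.imwrite("pics/w2.png",I[...,::-1])
m=cv2.cvtColor(I,cv2.COLOR_RGB2GRAY);q=proj(p,[[.602,.149,.008]],True)[0];print(q)
u,v=q.round().astype(int)
n,l,s,c=cv2.connectedComponentsWithStats((m<50).astype(np.uint8));i=l[v,u];print(c[i],s[i],onz(ray(p,c[i],True),.0065))
p1,I1=pickle.load(open("w1.pkl","rb"));print(tri([ray(p,c[i],True),ray(p1,(514.94,205.2),True)]))
```

```text
[0.60309887 0.14887161 0.08335283] 0.6468983300659543 [0.09659659 0.34397018 0.02187621]
[322.73147645 248.53204496]
[324.96589802 246.73692757] [ 294  216   63   62 3079] [0.6017102  0.15049665 0.0065    ]
(array([0.60311392, 0.15012318, 0.00157483]), [np.float64(4.281289103408902e-06), np.float64(4.281289103547272e-06)])
```

View pics/w2.png

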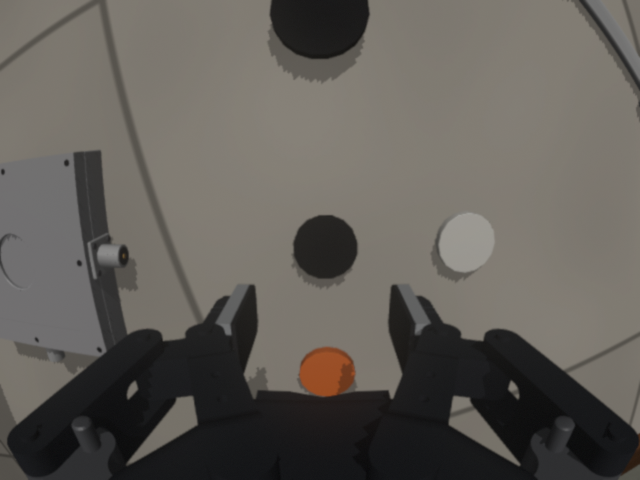

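The disc at (325,247) lies centred between the jaws and clear of its neighbours. Now I descend.

>>> {"fn": "move_arm", "kwargs": {
  "moves": [
    [0,0,0,0.0013,-0.001,0.03,0.05],
    [0,0,0,0.0013,-0.001,0.055,0.05],
    [0,0,0,0.0013,-0.001,0.07,0.05],
    [0,0,0,0.0013,-0.001,0.074,0.05],
    [0,0,0,0.0013,-0.001,0.078,0.05],
    [0,0,0,0.0013,-0.001,0.078,0.05],
    [0,0,0,0.0013,-0.001,0.078,0.05]
  ]
}}

```text
clock: 4.25
position: [0.6021, 0.1507, 0.0044]
ee_rot: [0.799, 0.602, 0.001, 0.0]
ft_force: [0.1, -0.1, -0.4]
grip_width: 0.58
```

>>> {"fn": "move_arm", "kwargs": {
  "moves": [
    [0,0,0,0,0,0.001,0.05],
    [0,0,0,0,0,0.002,0.05],
    [0,0,0,0,0,0.003,0.05],
    [0,0,0,0,0,0.003,0.05]
  ]
}}

```text
clock: 4.65
position: [0.6013, 0.1504, 0.0002]
ee_rot: [0.799, 0.602, -0.0, -0.0]
ft_force: [-0.3, -0.4, -0.4]
grip_width: 0.586
```

>>> {"fn": "move_arm", "kwargs": {
  "moves": [
    [0,0,0,0,0,0.001,0.05],
    [0,0,0,0,0,0.002,0.05],
    [0,0,0,0,0,0.002,0.05]
  ]
}}

```text
clock: 4.95
position: [0.6013, 0.1504, -0.0019]
ee_rot: [0.799, 0.602, -0.0, -0.0]
ft_force: [-0.2, -0.3, 0.2]
grip_width: 0.585
```

>>> {"fn": "move_arm", "kwargs": {
  "moves": [
    [0,0,0,0,0,0.001,0.05],
    [0,0,0,0,0,0.001,0.05]
  ]
}}

```text
clock: 5.15
position: [0.6015, 0.1505, -0.0028]
ee_rot: [0.799, 0.602, 0.0, 0.0]
ft_force: [-0.3, 0.4, -0.6]
grip_width: 0.588
```

>>> {"fn": "move_arm", "kwargs": {
  "moves": [
    [0,0,0,0,0,0.001,0.05],
    [0,0,0,0,0,0.001,0.05]
  ]
}}

```text
clock: 5.35
position: [0.6015, 0.1505, -0.0028]
ee_rot: [0.799, 0.602, -0.0, 0.0]
ft_force: [-3.7, -2.3, 8.8]
grip_width: 0.583
```

Tile contact came at TCP z ≈ -3 mm. I back off 2.5 mm and close with 20 N.

>>> {"fn": "move_arm", "kwargs": {
  "moves": [
    [0,0,0,0,0,-0.0025,0.05],
    [0,0,0,0,0,-0.0025,0.036],
    [0,0,0,0,0,-0.0025,0.036],
    [0,0,0,0,0,-0.0025,0.036],
    [0,0,0,0,0,-0.0025,0.036],
    [0,0,0,0,0,-0.0025,0.036]
  ],
  "grip_force": 20
}}

```text
clock: 5.95
position: [0.6017, 0.1505, -0.0007]
ee_rot: [0.799, 0.602, 0.0, 0.0]
ft_force: [-1.7, -0.6, 6.4]
grip_width: 0.451
```

>>> {"fn": "move_arm", "kwargs": {
  "moves": [
    [0,0,0,0,0,-0.002,0.036],
    [0,0,0,0,0,-0.005,0.036],
    [0,0,0,0,0,-0.005,0.036],
    [0,0,0,0,0,-0.02,0.036],
    [0,0,0,0,0,-0.05,0.036],
    [0,0,0,0,0,-0.08,0.036],
    [0,0,0,0,0,-0.08,0.036],
    [0,0,0,0,0,-0.08,0.036]
  ]
}}

```text
clock: 6.75
position: [0.6019, 0.1505, 0.0801]
ee_rot: [0.799, 0.602, 0.001, 0.001]
ft_force: [-0.4, -0.8, -0.7]
grip_width: 0.452
```

Run:
```python
from h import *
import pickle
p=cams.camera_params("wrist");I=cams.camera("wrist");pickle.dump((p,I),open("w3.pkl","wb"))
o=manip.get_obs();print(o['position'],o['grip_width'],o['ft_force'])
cv2.imwrite("pics/w3.png",cv2.resize(I[150:400,170:480,::-1],None,fx=2,fy=2))
```

```text
[0.60130471 0.15020967 0.07891545] 0.4510355647094924 [-0.25728066  0.05321547 -0.2697452 ]
```

View pics/w3.png

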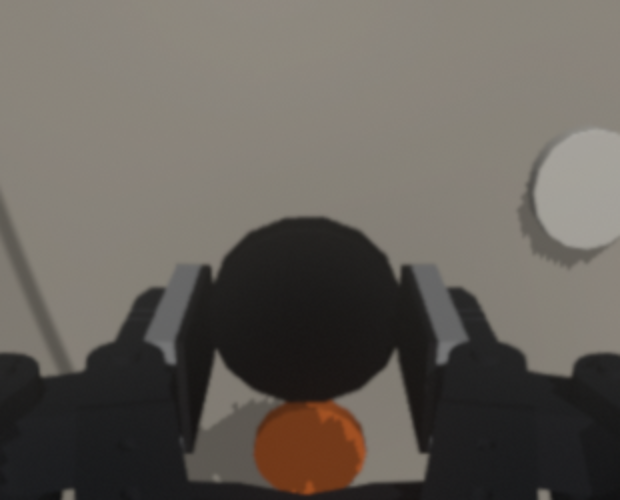

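The disc is held level and centred between the pads, crop centre about (307,310). Now I compute the transfer.

Run:
```python
from h import *
import pickle
p,I=pickle.load(open("w3.pkl","rb"))
T=np.array([.6018,.1504,.0795]);t=R.from_quat([.799,.602,0,0]).as_matrix()
# fit disc outline: mid of extremes, refine with silhouette model
X=onz(ray(p,((213+400)/4+170,(217+402)/4+150),True),.0875);print(X,"tool off",t.T@(X-T))
off=t.T@(X-T)
goal=np.array([.5449,-.0655])+.042*np.array([.276,.961])
print("goal disc",goal,"delta tool",t[:2,:2].T@(goal-X[:2]))
```

```text
[0.60070083 0.15131163 0.0875    ] tool off [ 0.00057316 -0.00130795 -0.008     ]
goal disc [ 0.556492 -0.025138] delta tool [-0.181799    0.00616589]
```

>>> {"fn": "move_arm", "kwargs": {
  "moves": [
    [0,0,0,-0.03,0.001,0,0.036],
    [0,0,0,-0.07,0.003,0,0.036],
    [0,0,0,-0.11,0.004,0,0.036],
    [0,0,0,-0.15,0.005,0,0.036],
    [0,0,0,-0.175,0.006,0.01,0.036],
    [0,0,0,-0.182,0.006,0.02,0.036],
    [0,0,0,-0.182,0.006,0.03,0.036],
    [0,0,0,-0.182,0.006,0.035,0.036],
    [0,0,0,-0.182,0.006,0.035,0.036],
    [0,0,0,-0.182,0.006,0.035,0.036]
  ]
}}

```text
clock: 7.8
position: [0.5573, -0.0246, 0.0439]
ee_rot: [0.798, 0.603, 0.0, -0.0]
ft_force: [0.1, 0.3, -0.3]
grip_width: 0.454
```

Run:
```python
from h import *
import pickle
p=cams.camera_params("wrist");I=cams.camera("wrist");pickle.dump((p,I),open("w4.pkl","wb"))
o=manip.get_obs();print(o['position'],o['grip_width'],o['ft_force'])
cv2.imwrite("pics/w4.png",cv2.resize(I[120:400,50:450,::-1],None,fx=2,fy=2))
```

```text
[ 0.55748311 -0.02490211  0.04409792] 0.4501390384006887 [-0.04213599 -0.00197769 -0.73260032]
```

View pics/w4.png

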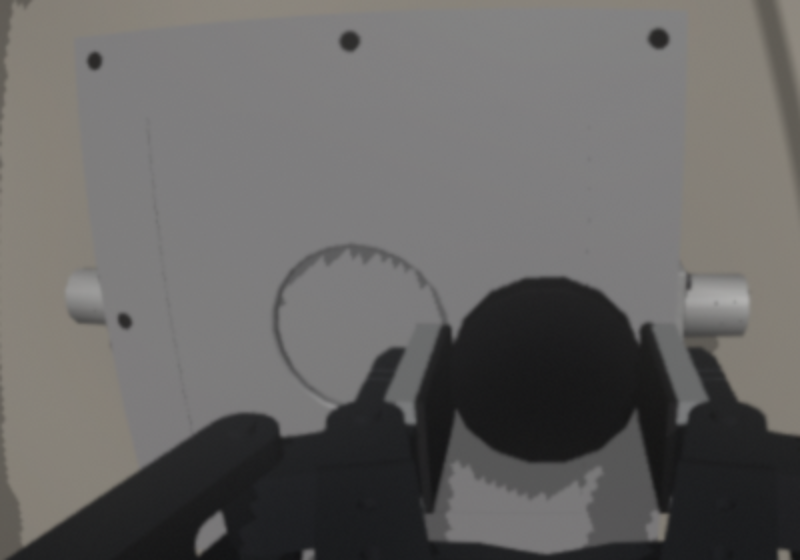

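The disc at crop (547,370) hangs over clear face, well beside the recess at about (360,325). Now I lower it gently.

>>> {"fn": "move_arm", "kwargs": {
  "moves": [
    [0,0,0,0,0,0.004,0.036],
    [0,0,0,0,0,0.008,0.036],
    [0,0,0,0,0,0.009,0.036],
    [0,0,0,0,0,0.009,0.036]
  ]
}}

```text
clock: 8.25
position: [0.5569, -0.0262, 0.0346]
ee_rot: [0.799, 0.602, -0.0, -0.0]
ft_force: [-0.1, -0.4, -0.5]
grip_width: 0.455
```

>>> {"fn": "move_arm", "kwargs": {
  "moves": [
    [0,0,0,0,0,0.0005,0.036],
    [0,0,0,0,0,0.001,0.036],
    [0,0,0,0,0,0.001,0.036]
  ]
}}

```text
clock: 8.55
position: [0.5571, -0.0262, 0.0338]
ee_rot: [0.799, 0.602, 0.0, 0.0]
ft_force: [1.0, 0.9, -1.3]
grip_width: 0.454
```

>>> {"fn": "move_arm", "kwargs": {
  "moves": [
    [0,0,0,0,0,0.0005,0.036],
    [0,0,0,0,0,0.0005,0.036]
  ]
}}

```text
clock: 8.75
position: [0.5571, -0.0262, 0.0333]
ee_rot: [0.799, 0.602, -0.0, 0.0]
ft_force: [-0.5, -0.3, -0.5]
grip_width: 0.455
```

>>> {"fn": "move_arm", "kwargs": {
  "moves": [
    [0,0,0,0,0,0.0005,0.036],
    [0,0,0,0,0,0.0005,0.036]
  ]
}}

```text
clock: 8.95
position: [0.5571, -0.0262, 0.0328]
ee_rot: [0.799, 0.602, -0.0, 0.0]
ft_force: [0.1, -0.0, -0.7]
grip_width: 0.456
```

>>> {"fn": "move_arm", "kwargs": {
  "moves": [
    [0,0,0,0,0,0.0005,0.036],
    [0,0,0,0,0,0.0005,0.036]
  ]
}}

```text
clock: 9.15
position: [0.5571, -0.0262, 0.0324]
ee_rot: [0.799, 0.602, 0.0, 0.0]
ft_force: [0.4, 0.5, -0.1]
grip_width: 0.457
```

>>> {"fn": "move_arm", "kwargs": {
  "moves": [
    [0,0,0,0,0,0.0004,0.036],
    [0,0,0,0,0,0.0004,0.036]
  ]
}}

```text
clock: 9.35
position: [0.5572, -0.0262, 0.0323]
ee_rot: [0.799, 0.602, -0.0, 0.0]
ft_force: [-3.0, -0.8, 5.7]
grip_width: 0.455
```

Light contact on the face (5.7 N) at TCP z = 32.3 mm, as expected. I release to a loose cage, raise about 1 mm and look.

>>> {"fn": "move_arm", "kwargs": {
  "moves": [
    [0,0,0,0,0,-0.0003,0.036],
    [0,0,0,0,0,-0.0003,0.043],
    [0,0,0,0,0,-0.0003,0.043],
    [0,0,0,0,0,-0.0003,0.043],
    [0,0,0,0,0,-0.0005,0.043],
    [0,0,0,0,0,-0.001,0.043],
    [0,0,0,0,0,-0.001,0.043]
  ]
}}

```text
clock: 10.05
position: [0.5572, -0.0261, 0.033]
ee_rot: [0.799, 0.602, 0.0, 0.0]
ft_force: [-0.4, 0.1, -0.3]
grip_width: 0.506
```

Run:
```python
from h import *
import pickle
p=cams.camera_params("wrist");I=cams.camera("wrist");pickle.dump((p,I),open("w5.pkl","wb"))
o=manip.get_obs();print(o['position'],o['grip_width'],o['ft_force'])
c=np.array([.5449,-.0655]);B=np.ascontiguousarray(I[...,::-1])
K1=rect(p,B,c+.5*.042*np.array([.276,.961]),-16,.05,.033,400);K2=rect(p,B,c+.5*.042*np.array([.276,.961]),-16,.05,.041,400)
cv2.imwrite("pics/k5.png",np.hstack([K1,K2]))
```

```text
[ 0.55714245 -0.02615395  0.03296091] 0.5031432998480323 [-0.16045912 -0.99390613 -0.48890293]
```

View pics/k5.png

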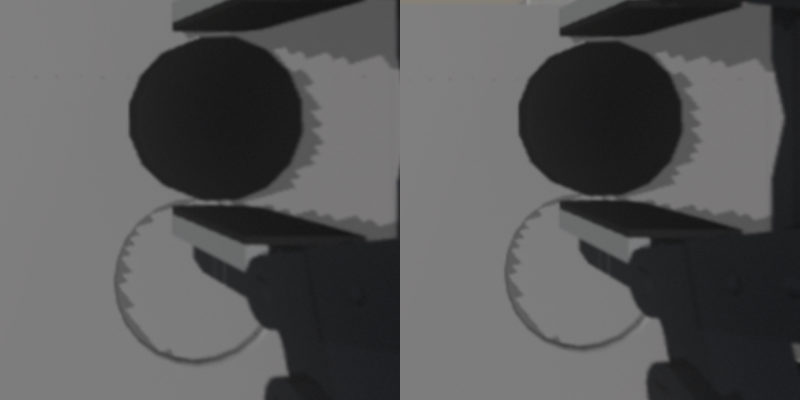

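Rectified crops: the disc lies flat on the face inside the open jaws, centre about (202,118). The recess is about (197,280) in the left crop, so roughly 40 mm to go. I'll fit both outlines numerically.

```bash
cat >> h.py <<'E'
H=R.from_euler('z',-16,degrees=True);th=np.linspace(0,2*np.pi,181)[:-1]
def ringpts(c,r,z): return np.c_[c[0]+r*np.cos(th),c[1]+r*np.sin(th),np.full(180,z)]
def score_disc(p,b,c,zt,dz=.008):
    """contrast across projected silhouette (outside - inside), median"""
    A=np.vstack([proj(p,ringpts(c,.0198,zt),True),proj(p,ringpts(c,.0198,zt-dz),True)]).astype(np.float32)
    h=cv2.convexHull(A)[:,0];n=h-h.mean(0);n/=np.linalg.norm(n,axis=1)[:,None]
    f=lambda q:cv2.remap(b,q[:,None,0].astype(np.float32),q[:,None,1].astype(np.float32),1).ravel()
    d=f(h+1.5*n)-f(h-1.5*n);return np.minimum(d,40).mean()
def score_ring(p,b,c,z=.033,r=.02075):
    f=lambda q:cv2.remap(b,q[:,None,0].astype(np.float32),q[:,None,1].astype(np.float32),1).ravel()
    m=f(proj(p,ringpts(c,r,z),True));a=f(proj(p,ringpts(c,r+.0016,z),True))
    return np.clip(a-m,-10,25).mean()
def best(fn,c0,s=.005):
    for st in (.0005,.0001):
        g=np.arange(-s,s+1e-9,st);v=[(fn((c0[0]+i,c0[1]+j)),c0[0]+i,c0[1]+j) for i in g for j in g];m=max(v);c0=m[1:];s=.0008
    return np.array(m)
def measure(p,I,d0,zt):
    b=cv2.cvtColor(I,cv2.COLOR_RGB2GRAY).astype(np.float32)
    D=best(lambda c:score_disc(p,b,c,zt),d0);return D
E
python3 - <<'E'
from h import *
import pickle
p,I=pickle.load(open("w5.pkl","rb"));b=cv2.cvtColor(I,cv2.COLOR_RGB2GRAY).astype(np.float32)
D=measure(p,I,(.5567,-.0251),.041)
c0=(.5446,-.0650);Rg=best(lambda c:score_ring(p,b,c),c0)
print(D,Rg);d=H.inv().apply([*(Rg[1:]-D[1:]),0]);print("disc->recess housing mm",d*1000)
for f in ("w4","w1"):
    q,J=pickle.load(open(f+".pkl","rb"));bb=cv2.cvtColor(J,cv2.COLOR_RGB2GRAY).astype(np.float32);print(f,best(lambda c:score_ring(q,bb,c),c0))
t=R.from_quat([.799,.602,0,0]).as_matrix();print("tool",t.T@[*(Rg[1:]-D[1:]),0])
E
```

```text
[ 3.64184837e+01  5.57600000e-01 -2.61000000e-02] [12.62677383  0.5448     -0.0647    ]
disc->recess housing mm [ -1.66454777 -40.63285962   0.        ]
w4 [13.14576244  0.5447     -0.0648    ]
w1 [ 9.47297668  0.5448     -0.0656    ]
tool [-0.0406331  -0.00165873  0.        ]
```

The disc needs to travel (-40.6, -1.7) mm in tool axes. I slide most of the way gently, then measure again.

>>> {"fn": "move_arm", "kwargs": {
  "moves": [
    [0,0,0,-0.001,0,0,0.043],
    [0,0,0,-0.002,0,0,0.043],
    [0,0,0,-0.003,0,0,0.043],
    [0,0,0,-0.005,-0.0001,0,0.043],
    [0,0,0,-0.007,-0.0002,0,0.043],
    [0,0,0,-0.009,-0.0003,0,0.043],
    [0,0,0,-0.011,-0.0004,0,0.043],
    [0,0,0,-0.013,-0.0005,0,0.043],
    [0,0,0,-0.015,-0.0006,0,0.043],
    [0,0,0,-0.017,-0.0007,0,0.043]
  ]
}}

```text
clock: 11.1
position: [0.5517, -0.0425, 0.0329]
ee_rot: [0.799, 0.602, -0.0, 0.0]
ft_force: [-0.8, 0.6, 0.0]
grip_width: 0.505
```

>>> {"fn": "move_arm", "kwargs": {
  "moves": [
    [0,0,0,-0.002,-0.0001,0,0.043],
    [0,0,0,-0.004,-0.0002,0,0.043],
    [0,0,0,-0.006,-0.0003,0,0.043],
    [0,0,0,-0.008,-0.0004,0,0.043],
    [0,0,0,-0.01,-0.0005,0,0.043],
    [0,0,0,-0.012,-0.0006,0,0.043],
    [0,0,0,-0.014,-0.0007,0,0.043],
    [0,0,0,-0.016,-0.0008,0,0.043],
    [0,0,0,-0.018,-0.0009,0,0.043],
    [0,0,0,-0.018,-0.0009,0,0.043]
  ]
}}

```text
clock: 12.1
position: [0.5458, -0.0597, 0.0329]
ee_rot: [0.799, 0.602, -0.0, 0.0]
ft_force: [-0.1, -0.3, -0.3]
grip_width: 0.504
```

Run:
```python
from h import *
import pickle
p=cams.camera_params("wrist");I=cams.camera("wrist");pickle.dump((p,I),open("w6.pkl","wb"))
o=manip.get_obs();print(o['position'],o['grip_width'],o['ft_force'])
T=o['position'][:2];print(T)
D=measure(p,I,T,.041);b=cv2.cvtColor(I,cv2.COLOR_RGB2GRAY).astype(np.float32)
print(D); print("disc->recess housing mm",H.inv().apply([*(np.array([.5448,-.0648])-D[1:]),0])*1000)
B=np.ascontiguousarray(I[...,::-1])
cv2.imwrite("pics/k6.png",np.hstack([rect(p,B,(.5448,-.0648),-16,.04,z,400) for z in (.033,.041)]))
```

```text
[ 0.54586002 -0.05958184  0.03292337] 0.5050802670886247 [-0.37549658 -0.02100416 -0.42718193]
[ 0.54586002 -0.05958184]
[31.83144188  0.54726002 -0.05878184]
disc->recess housing mm [-0.70588892 -6.46310086  0.        ]
```

View pics/k6.png

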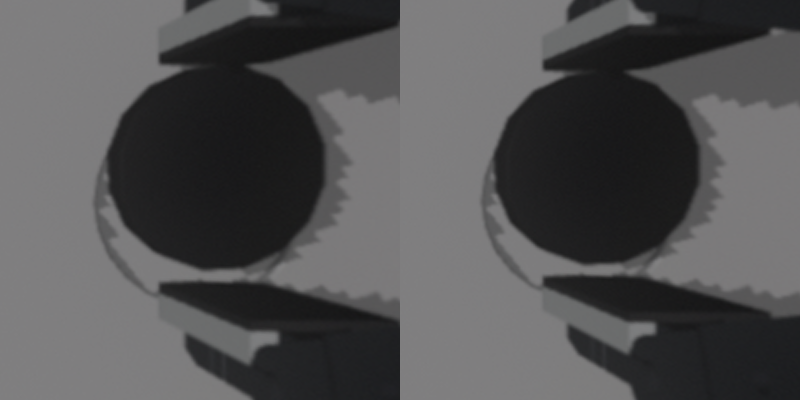

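The disc, at left crop (217,167), is touched by the upper (+y) finger and overlaps the recess. About 6.5 mm along and 0.7 mm sideways remain. I go slower now.

>>> {"fn": "move_arm", "kwargs": {
  "moves": [
    [0,0,0,-0.0006,-0.0001,0,0.043],
    [0,0,0,-0.0012,-0.0002,0,0.043],
    [0,0,0,-0.0018,-0.0003,0,0.043],
    [0,0,0,-0.0024,-0.0003,0,0.043],
    [0,0,0,-0.003,-0.0004,0,0.043],
    [0,0,0,-0.0036,-0.0005,0,0.043],
    [0,0,0,-0.0042,-0.0005,0,0.043],
    [0,0,0,-0.0046,-0.0006,0,0.043],
    [0,0,0,-0.005,-0.0006,0,0.043],
    [0,0,0,-0.005,-0.0006,0,0.043]
  ]
}}

```text
clock: 13.15
position: [0.5439, -0.064, 0.0329]
ee_rot: [0.799, 0.602, -0.0, 0.0]
ft_force: [0.8, 0.7, -0.1]
grip_width: 0.502
```

>>> {"fn": "move_arm", "kwargs": {
  "moves": [
    [0,0,0,-0.0003,0,0,0.043],
    [0,0,0,-0.0006,-0.0001,0,0.043],
    [0,0,0,-0.0009,-0.0001,0,0.043],
    [0,0,0,-0.0009,-0.0001,0,0.043]
  ]
}}

```text
clock: 13.55
position: [0.5436, -0.0649, 0.0329]
ee_rot: [0.799, 0.602, -0.0, 0.0]
ft_force: [0.2, -0.3, 0.8]
grip_width: 0.5
```

```bash
cat > look.py <<'E'
from h import *
import pickle,sys
p=cams.camera_params("wrist");I=cams.camera("wrist");pickle.dump((p,I),open(sys.argv[1]+".pkl","wb"))
o=manip.get_obs();T=o['position'][:2];print(o['clock'],o['position'],o['grip_width'],o['ft_force'])
for z in (.041,.038):
    D=measure(p,I,T,z);print(z,D,"disc->recess housing mm",H.inv().apply([*(np.array([.5448,-.0648])-D[1:]),0])[:2]*1000)
B=np.ascontiguousarray(I[...,::-1])
cv2.imwrite("pics/"+sys.argv[1]+".png",np.hstack([rect(p,B,(.5448,-.0648),-16,.04,z,400) for z in (.033,.041)]))
E
python3 look.py w7
```

```text
13.6 [ 0.54359423 -0.06489276  0.0329159 ] 0.5038727551680159 [0.41182039 0.10443821 0.4501115 ]
0.041 [30.1219635   0.54509423 -0.06349276] disc->recess housing mm [ 0.077496   -1.33770067]
0.038 [36.10037613  0.54629423 -0.06419276] disc->recess housing mm [-1.26896418 -0.99558231]
```

```bash
cat > zs.py <<'E'
from h import *
import pickle,sys
for f in sys.argv[1:]:
    p,I=pickle.load(open(f+".pkl","rb"));b=cv2.cvtColor(I,cv2.COLOR_RGB2GRAY).astype(np.float32)
    c0=np.array([.5576,-.0261]) if f=="w5" else np.array([.546,-.0615])
    for zt,dz in ((.041,.008),(.038,.005)):
        m=best(lambda c:score_disc(p,b,c,zt,dz),c0,.007);print(f,zt,m.round(4),H.inv().apply([*(np.array([.5448,-.0648])-m[1:]),0])[:2]*1000)
E
python3 zs.py w5 w6 w7
```

```text
w5 0.041 [ 3.64185e+01  5.57600e-01 -2.61000e-02] [ -1.63698404 -40.72898579]
w5 0.038 [ 4.000e+01  5.586e-01 -2.640e-02] [ -2.68093694 -40.71624463]
w6 0.041 [31.7953  0.5473 -0.0588] [-0.7493301  -6.45666357]
w6 0.038 [36.0853  0.5482 -0.0591] [-1.69715684 -6.41635868]
w7 0.041 [30.1179  0.5451 -0.0635] [ 0.06995005 -1.33233141]
w7 0.038 [36.0323  0.546  -0.0641] [-0.96056789 -1.00364801]
```

>>> {"fn": "move_arm", "kwargs": {
  "moves": [
    [0,0,0,-0.0003,0,0,0.043],
    [0,0,0,-0.0006,0,0,0.043],
    [0,0,0,-0.0009,0,0,0.043],
    [0,0,0,-0.0009,0,0,0.043]
  ]
}}

```text
clock: 14.0
position: [0.5434, -0.0658, 0.0329]
ee_rot: [0.799, 0.602, -0.0, 0.0]
ft_force: [-0.2, 0.3, 0.1]
grip_width: 0.504
```

>>> {"fn": "move_arm", "kwargs": {
  "moves": [
    [0,0,0,-0.0003,0,0,0.043],
    [0,0,0,-0.0006,0,0,0.043],
    [0,0,0,-0.0006,0,0,0.043]
  ]
}}

```text
clock: 14.3
position: [0.5432, -0.0663, 0.0329]
ee_rot: [0.799, 0.602, -0.0, 0.0]
ft_force: [0.4, 0.0, 0.2]
grip_width: 0.502
```

```bash
python3 look.py w8; python3 zs.py w8
```

```text
14.35 [ 0.54318691 -0.06629387  0.03291882] 0.5025672148746173 [ 0.04666905  0.0563631  -0.46335521]
0.041 [29.20064354  0.54298691 -0.06489387] disc->recess housing mm [1.71698197 0.58999016]
0.038 [33.84934616  0.54498691 -0.06519387] disc->recess housing mm [-0.28823263  0.32709396]
w8 0.041 [29.1933  0.543  -0.0648] [1.73027105 0.49614724]
w8 0.038 [35.6515  0.5447 -0.0651] [0.01343496 0.31594224]
```

View pics/w8.png

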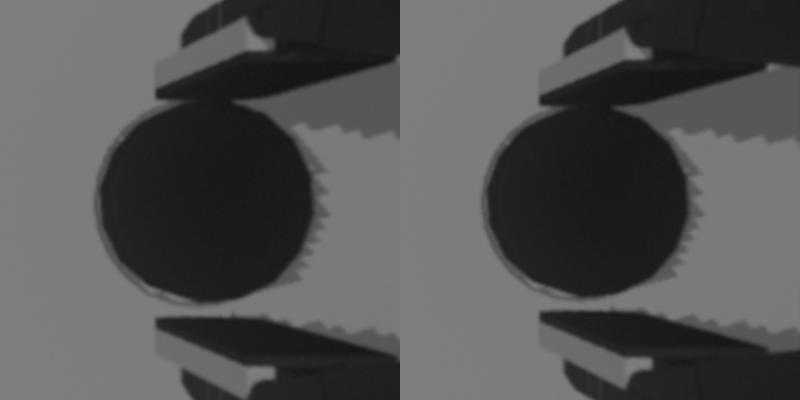

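The shadow beside the disc has narrowed from about 25 to 13 px, and a thin even gap shows to the recess rim, so it has probably dropped. I'll feel for the wall with tiny pushes.

>>> {"fn": "move_arm", "kwargs": {
  "moves": [
    [0,0,0,-0.0003,0,0,0.043],
    [0,0,0,-0.0003,0,0,0.043]
  ]
}}

```text
clock: 14.55
position: [0.5431, -0.0666, 0.0329]
ee_rot: [0.799, 0.602, 0.0, 0.0]
ft_force: [0.4, 0.8, -0.0]
grip_width: 0.502
```

>>> {"fn": "move_arm", "kwargs": {
  "moves": [
    [0,0,0,-0.0003,0,0,0.043],
    [0,0,0,-0.0003,0,0,0.043]
  ]
}}

```text
clock: 14.75
position: [0.543, -0.067, 0.0329]
ee_rot: [0.799, 0.602, -0.0, 0.0]
ft_force: [0.1, -0.3, 0.9]
grip_width: 0.503
```

>>> {"fn": "move_arm", "kwargs": {
  "moves": [
    [0,0,0,-0.0003,0,0,0.043],
    [0,0,0,-0.0003,0,0,0.043]
  ]
}}

```text
clock: 14.95
position: [0.543, -0.0672, 0.0329]
ee_rot: [0.799, 0.602, 0.0, 0.0]
ft_force: [-0.6, -0.0, 0.7]
grip_width: 0.504
```

```bash
python3 look.py w9; python3 zs.py w9
python3 - <<'E'
import cv2,numpy as np
for f in("k6","w8","w9"):
    g=cv2.cvtColor(cv2.imread(f"pics/{f}.png"),cv2.COLOR_BGR2GRAY)[:,:400]
    r=g[:,215].astype(int);d=np.where(r<55)[0]
    print(f,[ (int(a[0]),int(a[-1])) for a in np.split(d,np.where(np.diff(d)>1)[0]+1)])
    for row in((170,190) if f=="k6" else (205,225)): print(row,g[row,80:360:4].tolist())
E
```

```text
15.0 [ 0.54297507 -0.06717239  0.03291271] 0.5047738206627058 [ 0.39430671 -0.7101405  -0.39326584]
0.041 [27.42406464  0.54287507 -0.06497239] disc->recess housing mm [1.80284967 0.69629261]
0.038 [35.0059166   0.54467507 -0.06627239] disc->recess housing mm [-0.28574995  1.44978558]
w9 0.041 [27.4123  0.5429 -0.0649] [1.79883349 0.61983715]
w9 0.038 [36.4558  0.544  -0.0661] [0.41068079 1.47015009]
k6 [(32, 267), (283, 314), (350, 373)]
170 [125, 125, 125, 124, 122, 94, 89, 54, 34, 34, 35, 35, 33, 32, 32, 33, 32, 32, 32, 30, 30, 29, 29, 27, 28, 28, 28, 27, 27, 27, 26, 27, 26, 26, 25, 25, 25, 24, 25, 25, 26, 24, 25, 25, 26, 25, 26, 25, 25, 27, 25, 26, 25, 27, 27, 26, 27, 27, 28, 27, 30, 55, 82, 87, 88, 93, 110, 122, 123, 123]
190 [125, 125, 125, 123, 93, 91, 91, 69, 36, 35, 35, 35, 34, 34, 33, 34, 32, 32, 31, 31, 30, 31, 30, 30, 28, 28, 28, 28, 29, 27, 26, 26, 26, 26, 26, 25, 26, 26, 25, 25, 25, 26, 26, 26, 26, 26, 26, 27, 25, 27, 27, 27, 28, 27, 26, 26, 26, 27, 28, 28, 46, 77, 87, 88, 88, 92, 107, 121, 122, 122]
w8 [(6, 29), (65, 301), (318, 351), (387, 399)]
205 [124, 124, 124, 11
[... 520 characters left out ...]
, 87, 94, 112, 122, 122, 122, 123, 122, 122, 122, 121]
w9 [(10, 34), (70, 303), (323, 356), (392, 399)]
205 [124, 125, 124, 114, 86, 69, 33, 33, 35, 35, 34, 32, 33, 32, 32, 32, 30, 31, 31, 30, 28, 29, 29, 29, 28, 27, 27, 27, 27, 28, 27, 26, 27, 26, 26, 27, 25, 25, 26, 26, 26, 26, 27, 27, 25, 26, 26, 26, 27, 27, 27, 28, 28, 27, 28, 27, 28, 28, 53, 82, 94, 110, 121, 122, 122, 122, 122, 122, 122, 123]
225 [125, 124, 124, 124, 105, 73, 39, 33, 35, 36, 34, 33, 33, 33, 32, 32, 30, 31, 31, 31, 30, 29, 29, 29, 28, 28, 28, 28, 28, 28, 27, 27, 26, 27, 27, 27, 26, 27, 26, 26, 26, 27, 26, 26, 26, 27, 28, 27, 28, 26, 28, 28, 29, 27, 28, 28, 29, 34, 67, 86, 94, 113, 122, 122, 122, 122, 122, 122, 123, 122]
```

The finger moved 1 mm but the disc only 0.4 mm, and the shadow is down from 23 to 13 px. The disc is in the recess, so I free the fingers and lift away.

>>> {"fn": "move_arm", "kwargs": {
  "moves": [
    [0,0,0,0.001,0,0,0.043],
    [0,0,0,0.002,0,0,0.045],
    [0,0,0,0.002,0,0,0.055],
    [0,0,0,0.002,0,0,0.06],
    [0,0,0,0.002,0,0,0.06],
    [0,0,0,0.002,0,-0.01,0.06],
    [0,0,0,0.002,0,-0.05,0.06],
    [0,0,0,0.002,0,-0.1,0.06],
    [0,0,0,0.002,0,-0.1,0.06],
    [0,0,0,0.002,0,-0.1,0.06]
  ]
}}

```text
clock: 16.0
position: [0.5443, -0.0654, 0.1348]
ee_rot: [0.799, 0.602, 0.001, 0.001]
ft_force: [-1.0, -0.4, -0.2]
grip_width: 0.704
```

Run:
```python
from h import *
import pickle
p=cams.camera_params("wrist");I=cams.camera("wrist");pickle.dump((p,I),open("w10.pkl","wb"))
B=np.ascontiguousarray(I[...,::-1])
s=cams.camera("side")[...,::-1];sc=cams.camera("scene")[...,::-1];cv2.imwrite("pics/side2.png",s);cv2.imwrite("pics/scene2.png",sc)
K=rect(p,B,(.5448,-.0648),-16,.035,.033,400);a=cv2.resize(s[205:275,262:367],(400,267),interpolation=cv2.INTER_CUBIC)
b=cv2.resize(sc[205:275,242:347],(400,267),interpolation=cv2.INTER_CUBIC)
cv2.imwrite("pics/f.png",np.hstack([np.vstack([K,np.zeros((134,400,3),np.uint8)]),np.vstack([a,b])]))
o=manip.get_obs();print(o['clock'],o['position'],o['grip_width'])
bb=cv2.cvtColor(I,cv2.COLOR_RGB2GRAY).astype(np.float32)
for zt,dz in((.041,.008),(.038,.005)):
    m=best(lambda c:score_disc(p,bb,c,zt,dz),(.5448,-.0648));print(zt,m.round(4),H.inv().apply([*(np.array([.5448,-.0648])-m[1:]),0])[:2]*1000)
# height by triangulation of dark blob, puck vs first pictures' bias (puck top centroid read z .0027 when bottom=0)
def blob(im,X,P,w=14):
    g=cv2.cvtColor(np.ascontiguousarray(im),cv2.COLOR_BGR2GRAY);u,v=proj(P,[X])[0].round().astype(int)
    g=g[v-w:v+w,u-w:u+w];n,l,st,c=cv2.connectedComponentsWithStats((g<60).astype(np.uint8));i=l[w,w];return c[i]+[u-w,v-w],st[i]
S=cams.camera_params("scene");D=cams.camera_params("side");X=[.5448,-.0648,.036]
A,Bq=blob(sc,X,S),blob(s,X,D);print(A,Bq,tri([ray(S,A[0]),ray(D,Bq[0])]))
```

```text
16.15 [ 0.54282552 -0.06529099  0.13215896] 0.7056807951562163
0.041 [39.5705  0.5437 -0.0662] [0.67149557 1.64896747]
0.038 [40.      0.5449 -0.0662] [-0.48201847  1.31820264]
(array([291.15416667, 242.30833333]), array([  5,   5,  19,  17, 240], dtype=int32)) (array([311.92432432, 232.61081081]), array([  5,   9,  20,  12, 185], dtype=int32)) (array([ 0.5438812 , -0.06703431,  0.0327976 ]), [np.float64(0.0005533667396306711), np.float64(0.0005533667396307139)])
```

View pics/f.png

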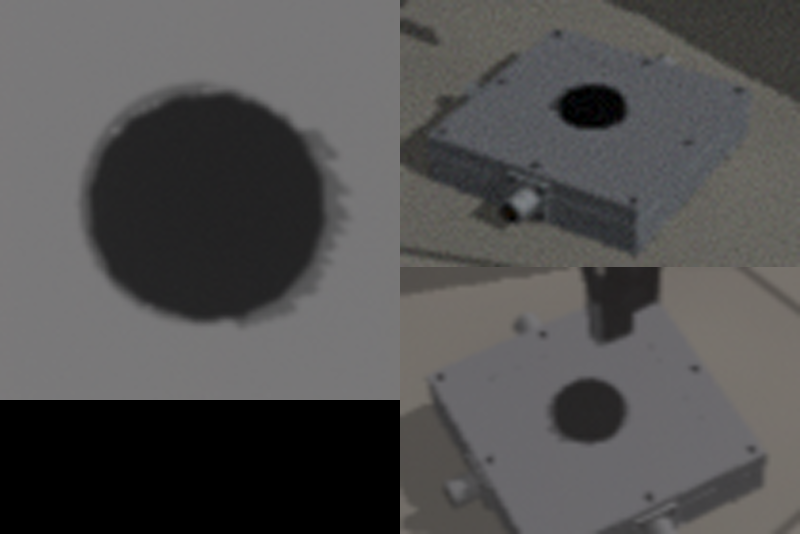

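The final picture shows the disc inside the recess outline, and triangulated height (32.8 mm, where 35.7 would mean on the face) agrees with seated. As a direct check, I'll probe the height lightly with shut fingers.

>>> {"fn": "move_arm", "kwargs": {
  "moves": [
    [0,0,0,0,0,0.02,0],
    [0,0,0,0,0,0.04,0],
    [0,0,0,0,0,0.05,0],
    [0,0,0,0,0,0.05,0],
    [0,0,0,0,0,0.07,0],
    [0,0,0,0,0,0.08,0],
    [0,0,0,0,0,0.086,0],
    [0,0,0,0,0,0.088,0],
    [0,0,0,0,0,0.088,0],
    [0,0,0,0,0,0.088,0]
  ]
}}

```text
clock: 17.15
position: [0.5439, -0.0652, 0.0455]
ee_rot: [0.799, 0.602, 0.0, 0.0]
ft_force: [-0.5, -0.3, 0.1]
grip_width: -0.0
```

>>> {"fn": "move_arm", "kwargs": {
  "moves": [
    [0,0,0,0,0,0.0005,0],
    [0,0,0,0,0,0.001,0],
    [0,0,0,0,0,0.0015,0],
    [0,0,0,0,0,0.002,0],
    [0,0,0,0,0,0.0025,0],
    [0,0,0,0,0,0.0025,0]
  ]
}}

```text
clock: 17.75
position: [0.5435, -0.0652, 0.0423]
ee_rot: [0.799, 0.602, -0.0, 0.0]
ft_force: [-0.1, -0.3, 0.7]
grip_width: -0.003
```

>>> {"fn": "move_arm", "kwargs": {
  "moves": [
    [0,0,0,0,0,0.0005,0],
    [0,0,0,0,0,0.0005,0]
  ]
}}

```text
clock: 17.95
position: [0.5435, -0.0652, 0.0418]
ee_rot: [0.799, 0.602, -0.0, 0.0]
ft_force: [-0.4, -0.5, -0.1]
grip_width: -0.004
```

>>> {"fn": "move_arm", "kwargs": {
  "moves": [
    [0,0,0,0,0,0.0005,0],
    [0,0,0,0,0,0.0005,0]
  ]
}}

```text
clock: 18.15
position: [0.5434, -0.0652, 0.0413]
ee_rot: [0.799, 0.602, -0.0, 0.0]
ft_force: [-0.1, -0.4, 0.9]
grip_width: -0.0
```

>>> {"fn": "move_arm", "kwargs": {
  "moves": [
    [0,0,0,0,0,0.0005,0],
    [0,0,0,0,0,0.0005,0]
  ]
}}

```text
clock: 18.35
position: [0.5435, -0.0652, 0.0409]
ee_rot: [0.799, 0.602, -0.0, 0.0]
ft_force: [0.2, 0.4, -0.2]
grip_width: -0.0
```

>>> {"fn": "move_arm", "kwargs": {
  "moves": [
    [0,0,0,0,0,0.0005,0],
    [0,0,0,0,0,0.0005,0]
  ]
}}

```text
clock: 18.55
position: [0.5435, -0.0653, 0.0404]
ee_rot: [0.799, 0.602, -0.0, 0.0]
ft_force: [-0.1, 0.3, -0.4]
grip_width: -0.002
```

>>> {"fn": "move_arm", "kwargs": {
  "moves": [
    [0,0,0,0,0,0.0005,0],
    [0,0,0,0,0,0.0005,0]
  ]
}}

```text
clock: 18.75
position: [0.5435, -0.0652, 0.0398]
ee_rot: [0.799, 0.602, -0.0, -0.0]
ft_force: [-0.1, 0.6, -1.3]
grip_width: 0.002
```

>>> {"fn": "move_arm", "kwargs": {
  "moves": [
    [0,0,0,0,0,0.0005,0],
    [0,0,0,0,0,0.0005,0]
  ]
}}

```text
clock: 18.95
position: [0.5435, -0.0652, 0.0394]
ee_rot: [0.799, 0.602, -0.0, 0.0]
ft_force: [-0.3, -0.0, -0.9]
grip_width: -0.002
```

>>> {"fn": "move_arm", "kwargs": {
  "moves": [
    [0,0,0,0,0,0.0004,0],
    [0,0,0,0,0,0.0004,0]
  ]
}}

```text
clock: 19.15
position: [0.5435, -0.0652, 0.039]
ee_rot: [0.799, 0.602, -0.0, 0.0]
ft_force: [-0.5, 0.2, 0.1]
grip_width: 0.001
```

The fingertips are at 39.0 mm with no contact. A disc lying on the face would have its top at 41 mm, so it is home. I retreat and hand in.

>>> {"fn": "move_arm", "kwargs": {
  "moves": [
    [0,0,0,0,0,-0.01,0],
    [0,0,0,0,0,-0.05,0],
    [0,0,0,0,0,-0.1,0],
    [0,0,0,0,0,-0.14,0],
    [0,0,0,0,0,-0.14,0],
    [0,0,0,0,0,-0.14,0]
  ]
}}

```text
clock: 19.75
position: [0.544, -0.0653, 0.1804]
ee_rot: [0.799, 0.602, 0.001, 0.001]
ft_force: [-0.9, 0.6, -0.7]
grip_width: -0.001
```

```bash
python3 -c "
from workcell import manip
print(manip.get_obs()['position'],manip.get_obs()['ft_force']);print(manip.hand_in())"
```

```text
[ 0.54395209 -0.06529695  0.18037422] [-0.87573929  0.57598186 -0.70024275]
the job is handed in; nothing more can be done
None
```

I picked up the smaller black disc with a 20 N grip and laid it on the housing face about 41 mm from the recess; contact with the face read about 6 N. I then slid it across with one loosely caged finger until it dropped into the recess. I handed the job in at about 20 s on the clock, with the arm clear of everything and none of the other parts touched.

**Checks that it is seated:**
- **Shadow:** the disc's shadow narrowed from about 23 to 13 px as it dropped.
- **Final pictures:** the disc lies inside the recess outline, against its -y wall.
- **Height from two cameras:** this read 32.8 mm, and a disc still on the face would have read about 35.7 mm.
- **Probe:** shut fingertips went down to 39.0 mm over the disc without contact, and a disc on the face would have stopped them at 41 mm.

**Weak or conflicting points:**
- **Outline fit:** it could not tell seated from unseated clearly. It favoured the seated height slightly even while the disc was still on the face, so I did not rely on it.
- **Force while sliding:** readings stayed below about 1 N, within the noise, so I never felt a clear push against the recess wall.
- **Flatness:** I judged this only from the pictures and the one probe near the centre, not by touching several points.

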